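Sort spring catches by stiffness

ROBOT

A 7-joint arm with a two-finger parallel gripper is mounted at the origin on the work surface. World frame = base frame: x ahead of the robot, y to its left, z up, the work surface at z = 0. Lengths are in m, angles in rad, forces in N, time in s.
With the tool pointing down it reaches from about 0.4 to 0.875 m from the base axis. Payload 19.3 kg.
Tool frame: the origin (TCP) lies midway between the tips of the shut fingers; the grasp point (between the pads) lies 19 mm behind it; z points along the fingers, y is the line along which they close (so a half turn about z gives the same grasp; the last joint's range is limited). The gripper opens to 85 mm and grips with 20 to 120 N. Pads are 22 mm wide; open, the fingers measure 114 mm over their backs; the gripper's body (76 mm by 85 mm) begins 54 mm behind the grasp point. The pads swing forward as they close: fully open they stand 13 mm farther back than shut.
Start: joints at [-1.201, 0.521, -0.036, 1.599, 0.021, 1.021, -0.113], TCP at [0.266, 0.566, 0.231] pointing down, gripper open.
Joint ranges: [-2.91, 2.91], [-0.3, 2.13], [-1.5, 1.42], [0.17, 2.43], [-1.26, 4.41], [0.16, 1.93], [-2.52, 2.52]. Speed limits (rad/s): [1.89, 1.89, 2.39, 2.39, 3.01, 3.01, 3.01].

INTERFACE

Orientations are given as [roll, pitch, yaw] about the fixed x, y, z axes, in that order (R = Rz(yaw) Ry(pitch) Rx(roll)).
In Python, from workcell import * gives the robot as it stands.
- The arm moves only by the shell command python3 -m creep 'ROWS' [FORCE]. ROWS is JSON, a list that holds one entry, the list of rows, each a list of 7 numbers: the closure, from -1 (fully open) to 1 (shut), then the shift along the tool's x, y, z in m, then the turn, a rotation vector about the tool's x, y, z in degrees. A call has 1 to 10 rows; each row shifts and turns the commanded pose from where the row before left it, along the tool's axes as they then stand; what a row does not reach is not made up. A row lasts 1/10 s, in which the tool goes at most 50 mm and 8.59 degrees, less where a joint would pass 70% of its speed; a pose out of reach is approached as far as the arm can. A call is refused whole if a number of a shift passes 0.05 or a number of a turn 8.59, either way. A call with a gripper value outside its range is refused whole. The fingers move at their own pace and stop on an object; FORCE is the grip in N (left out, the last holds). Time passes only in rows, so rows that do not move let the fingers close. It gives the time, the measured TCP pose, the force, the opening and the grip force at its end, in the units of the state.
- observe(): the state, without advancing time (a new reading comes with each control period).
- grab_frame(name): name is "scene" or "top" or "wrist"; returns a dict with "image" (480x640x3 uint8, red, green, blue), "range_z" (480x640 float32, m along the optical axis (not along the pixel's ray), 0 where there is no reading), "fx", "fy", "cx", "cy" (pixels), "k1" (the pictures are not rectified: a ray, as slopes to the right and down, at radius r is drawn at 1 + k1 r^2 times it, then the intrinsics apply), "R" (3x3) and "t" (3): a world point X has camera coordinates R X + t; the wrist camera has in their place "T_tool_cam" (4x4, takes a point from camera to tool coordinates, whose origin is the TCP and whose axes are the flange's). Camera axes: x right, y down, z forward; pixel columns grow to the right and rows downward; lengths in m; the calibration is good to about 2 mm. A picture is of the moment at which its call begins: read the wrist's pose just before it.
- job_done(): hands the job in; it is judged then, once.
Trained networks look in a picture, given as the dict that the camera call returned (one of the last four; its "shot" number tells which), for a name from the list of things; names that differ only in an ending like _2 or _b are one class to them, and where a whole thing is asked for, a point or a joint stands for the part that bears it (a point fixed in the world has none). Each returns a list of dicts, best first, with "confidence" (0 to 1); they miss things now and then, are a little off and sometimes report something else, mostly with a low value. They report only what shows in the picture. A call takes as long as a camera call. They do not tell look-alikes from the thing itself.
- find_in(picture, thing): "extent" ([centre column, centre row, width, height] in pixels, round what is visible of it).
- outline_of(picture, thing): "region" (480x640 bool, what is visible of it) and "extent" ([centre column, centre row, width, height] in pixels, round what is visible of it).
- tip_of(picture, thing): "position" ([column, row] in pixels: a listed point, or the origin of a listed thing).
The state is a dict: "clock": time; "qpos": joint angles; "qd": joint speeds; "joint_efforts": joint torques, N m; "position": TCP position; "tool_rot": TCP orientation; "force": force on the tool from outside, world axes, zero at the start; "moment": the same for the moment, N m; "grip_width": finger opening in m; "finger_force": force on a finger pad.
Only numpy, scipy, OpenCV 4.12 (cv2) and the standard library are available. Lean on these libraries where they do the work, as an engineer would, in place of code of your own. Each camera call takes 0.05 s, during which the arm holds its last target. There are 200 camera calls.

TASK

Three identical-looking spring catches from car trim stand in the sloping test rack under the light bar, and some of their springs are tired: only the push of its plunger tells whether a catch is stiff or weak. Take every catch out of the rack and set it down in its bin, stiff ones in the red bin and weak ones in the yellow bin, without dropping any from a height. Leave the other things on the bench where they are.

Things in the scene. Friction and masses are not known exactly. Their poses are not given: they have to be found in the camera images.
- rack: fixed test rack, base plate 100 x 300 mm; origin on the table under its centre, z up, y along the row of 3 sockets. Its aluminium face slopes and looks to +x, away from the robot: the catches stand square to it, axes leaning 35 degrees from vertical with their tops towards the rack's +x (up along a catch is 0.574, 0, 0.819 in the rack's frame). Which catch stands in which socket is random
- light_bar (a point): middle of the underside of the rack's white light bar, 150 mm above the table; the bar is 50 mm deep in the rack's x, 316 mm long in y, 22 mm high, on two posts 152 mm either side. It overhangs the catches and leaves no room for a gripper coming straight down to grasp them: come in tilted, along their axes
- seat0 (a point): centre of the mouth of the square socket 90 mm to the rack's -y side of the middle one. A catch stands in each socket: black box 28 x 28 mm, 64 mm long, about 0.1 kg, two sides square to the rack's y, 18 mm deep in the socket with 2 mm play, so its top end is 46 mm out from this point along its axis; draw it out along the axis
- seat1 (a point): centre of the mouth of the middle socket. Every catch has a grey round plunger, 18 mm across, standing 14 mm out of its top end (plunger's top 60 mm out from this point along the axis). It slides in along the axis up to 10 mm and springs back
- seat2 (a point): centre of the mouth of the socket 90 mm to the rack's +y side of the middle one. Springs: a weak plunger gives way at about 1 N and takes at most 2 N before it bottoms; a stiff one starts to move only at about 8 N and reaches 17 N. There may be more of one kind than of the other
- bin_stiff: fixed red open tray for stiff catches, outside 150 (its x) x 110 (its y) x 30 mm high, walls and floor 4 mm thick; origin at the centre of its underside, z up
- bin_weak: fixed yellow open tray for weak catches, same sizes, origin at the centre of its underside, z up
- pry_tool: bystander, leave it alone: blue plastic trim pry tool, flat bar about 180 x 24 x 7 mm; origin on its underside
- clock: bystander, leave it alone: round black clock pod, 72 mm across, 32 mm high, steel strap across it; origin on its underside
- screwdriver: bystander, leave it alone: screwdriver lying flat; origin on its underside
- tape_roll: bystander, leave it alone: yellow roll of tape lying flat, 90 mm across, 25 mm high; origin on its underside
- clip_cup: bystander, leave it alone: steel cup, 70 mm across, 60 mm high; origin on its underside
Things that resemble listed ones, but are neither listed nor needed, are in the scene too. Several things have the shape of the bin_weak; the one meant has the colours described above. Several things have the shape of the bin_stiff; the one meant has the colours described above.

How it is judged:
By the outcome, as a careful person would: the job done as asked, in the order asked, and still so for the second after the job is handed in, with the robot touching nothing.
It also fails if it takes over 72 s, if anything falls off the work surface, if the arm or the gripper's body presses on something with over 40 N, if the wrist force passes 120 N, or if a joint passes its speed limit or range.

## Working session

There is one attempt and no reset: what is moved stays moved. The work goes in short steps, Python scripts to look and compute and a shell command to move; the robot and the scene stay as the last step left them, time stands still between calls to the robot, and variables do not carry over. Pictures are saved under pics/ and viewed, at most 10 in all, crops included, and the job is handed in when it is done.

```bash
mkdir -p pics; ls; cat > h.py <<'E'
from workcell import *
import numpy as np, cv2
from scipy.spatial.transform import Rotation as Ro
def px2w(p,c,r,z=None):
    x=(c-p["cx"])/p["fx"]; y=(r-p["cy"])/p["fy"]
    u,v=x,y
    for _ in range(20):
        f=1+p["k1"]*(u*u+v*v); u,v=x/f,y/f
    return u,v
def ray(p,c,r,st=None):
    u,v=px2w(p,c,r); d=np.array([u,v,1.])
    if "R" in p:
        R=np.array(p["R"]);t=np.array(p["t"]); return -R.T@t, R.T@d
    T=np.array(p["T_tool_cam"]); Rt=Ro.from_euler('xyz',st["tool_rot"]).as_matrix()
    return Rt@T[:3,3]+np.array(st["position"]), Rt@T[:3,:3]@d
def at_range(p,c,r,st=None):
    o,d=ray(p,c,r,st); c0,r0=int(round(c)),int(round(r))
    w=p["range_z"][max(r0-2,0):r0+3,max(c0-2,0):c0+3]; w=w[w>0]
    return o+d*np.median(w) if len(w) else None
def at_z(p,c,r,z,st=None):
    o,d=ray(p,c,r,st); return o+d*(z-o[2])/d[2]
def tri(*rays):
    A=np.zeros((3,3));b=np.zeros(3)
    for o,d in rays:
        d=d/np.linalg.norm(d);P=np.eye(3)-np.outer(d,d);A+=P;b+=P@o
    X=np.linalg.solve(A,b)
    return X,[float(np.linalg.norm((np.eye(3)-np.outer(d,d)/(d@d))@(X-o))) for o,d in rays]
def save(p,n): cv2.imwrite("pics/"+n,p["image"][:,:,::-1])
E
python3 - <<'E'
from h import *
np.set_printoptions(precision=3,suppress=True)
st=observe(); print(st)
ps={}
for n in ("scene","top"):
    p=grab_frame(n); ps[n]=p; save(p,n+".png"); print(n,p["fx"],p["cx"],p["k1"],"cam",ray(p,320,240)[0])
    for t in ("rack","light_bar","seat0","seat1","seat2","bin_stiff","bin_weak","pry_tool","clock","screwdriver","tape_roll","clip_cup"):
        for d in tip_of(p,t)[:3]:
            c,r=d["position"]; print(n,t,round(d["confidence"],2),np.round([c,r],1),at_range(p,c,r))
E
```

```text
pics
{'clock': 0.0, 'qpos': array([-1.201,  0.522, -0.036,  1.6  ,  0.021,  1.021, -0.113]), 'qd': array([ 0.001,  0.001, -0.001, -0.001,  0.001, -0.001,  0.   ]), 'joint_efforts': array([ -0.001, -92.71 ,   1.979, -36.993,   0.018,   0.008,  -0.   ]), 'position': array([0.266, 0.565, 0.231]), 'tool_rot': array([-3.14 ,  0.   ,  2.702]), 'force': array([0.346, 0.087, 0.146]), 'moment': array([ 0.028, -0.022,  0.009]), 'finger_force': 0.0, 'grip_width': 0.08519935658235431}
scene 438.46394784417316 324.56513621343294 -0.06545715526628529 cam [ 1.154 -0.261  0.718]
scene rack 0.78 [339.9 317.5] [ 0.628 -0.024  0.04 ]
scene light_bar 0.81 [341.1 261.2] [ 0.607 -0.013  0.171]
scene seat0 0.73 [341.3 306.6] [ 0.641 -0.027  0.087]
scene seat0 0.69 [385.  300.3] [0.656 0.059 0.084]
scene seat0 0.61 [301.1 315.2] [ 0.639 -0.107  0.096]
scene seat1 0.73 [341.3 306.6] [ 0.641 -0.027  0.087]
scene seat1 0.69 [385.  300.3] [0.656 0.059 0.084]
scene seat1 0.61 [301.1 315.2] [ 0.639 -0.107  0.096]
scene seat2 0.73 [341.3 306.6] [ 0.641 -0.027  0.087]
scene seat2 0.69 [385.  300.3] [0.656 0.059 0.0
[... 1001 characters left out ...]
89  0.171]
top seat1 0.72 [322.  184.9] [ 0.586 -0.007  0.171]
top seat1 0.68 [287.  176.1] [0.606 0.071 0.172]
top seat2 0.82 [358.6 187.8] [ 0.58  -0.089  0.171]
top seat2 0.72 [322.  184.9] [ 0.586 -0.007  0.171]
top seat2 0.68 [287.  176.1] [0.606 0.071 0.172]
top bin_stiff 0.95 [426.7 342. ] [ 0.221 -0.274  0.004]
top bin_stiff 0.7 [437.5 241.1] [ 0.474 -0.305  0.003]
top bin_weak 0.92 [193.  261.5] [0.42  0.312 0.003]
top pry_tool 0.96 [289.1 275.3] [0.386 0.071 0.006]
top clock 0.66 [371.9 272.8] [ 0.392 -0.134  0.032]
top screwdriver 0.76 [349.  130.8] [ 0.756 -0.079  0.009]
top tape_roll 0.62 [180.7 172.8] [ 0.645  0.349 -0.001]
top clip_cup 0.88 [479.5 175.3] [ 0.643 -0.414  0.004]
```

View pics/scene.png

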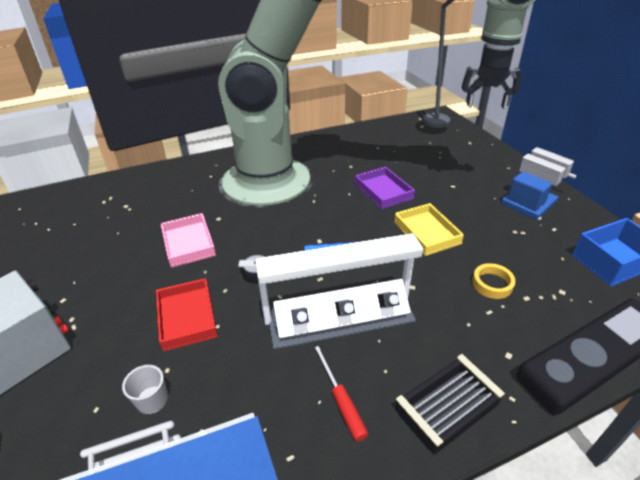

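View pics/top.png

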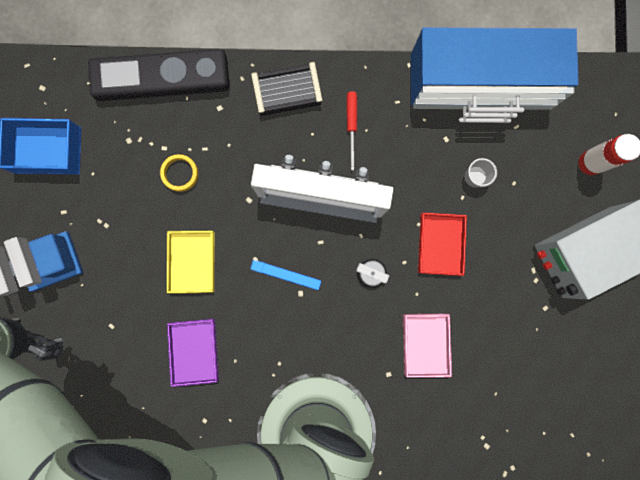

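Top view: the red bin is at (442,244), and the pink tray at (428,345) is its decoy. The yellow bin is at (190,262), and the purple tray at (192,352) and blue trays at (40,146) and (55,255) are decoys. The rack's white bar runs from (252,178) to (392,200), with plungers showing at (289,160), (326,167) and (362,173). In the scene view the catches are at about (301,315), (345,307) and (390,299).

```bash
cat > m1.py <<'E'
from h import *
np.set_printoptions(precision=4,suppress=True)
def cloud(p,st=None):
    r,c=np.mgrid[0:480,0:640]
    x=(c-p["cx"])/p["fx"]; y=(r-p["cy"])/p["fy"]; u,v=x,y
    for _ in range(20):
        f=1+p["k1"]*(u*u+v*v); u,v=x/f,y/f
    z=p["range_z"]; P=np.stack([u*z,v*z,z],-1)
    if "R" in p: W=(P-np.array(p["t"]))@np.array(p["R"])
    else:
        T=np.array(p["T_tool_cam"]);Rt=Ro.from_euler('xyz',st["tool_rot"]).as_matrix()
        W=(P@T[:3,:3].T+T[:3,3])@Rt.T+np.array(st["position"])
    W[z<=0]=np.nan; return W
E
python3 - <<'E'
from m1 import *
for n in ("top","scene"):
    p=grab_frame(n); W=cloud(p); im=p["image"].astype(int)
    r,g,b=im[...,0],im[...,1],im[...,2]
    for nm,m in (("red",(r>130)&(g<70)&(b<70)),("yel",(r>150)&(g>130)&(b<110))):
        k,lab,s,cen=cv2.connectedComponentsWithStats(m.astype(np.uint8))
        for i in range(1,k):
            if s[i,4]>400:
                w=W[lab==i]; w=w[np.isfinite(w[:,0])]; rim=w[(w[:,2]>.022)&(w[:,2]<.036)]; 
                if len(rim)>20:
                    rr=cv2.minAreaRect(rim[:,:2].astype(np.float32)*1000); print(n,nm,cen[i],s[i,4],"rect mm",rr,"z",np.percentile(w[:,2],[5,50,95]))
    X=W.reshape(-1,3); I=im.reshape(-1,3)
    ok=(X[:,2]>.16)&(X[:,2]<.182)&(abs(X[:,1])<.25)&(X[:,0]>.45)&(X[:,0]<.75)
    print(n,"bar",cv2.minAreaRect(X[ok][:,:2].astype(np.float32)*1000),np.median(X[ok][:,2]))
    # plungers/catches: beyond bar
    rr=cv2.minAreaRect(X[ok][:,:2].astype(np.float32)*1000)
E
```

```text
top yel [178.3803 172.0313] 447 rect mm ((641.7959594726562, 349.3502502441406), (85.87703704833984, 87.20045471191406), 89.22882080078125) z [0.0001 0.0233 0.0284]
top yel [187.3486 251.9261] 568 rect mm ((419.1192321777344, 316.2620849609375), (151.49288940429688, 111.42631530761719), 1.166545033454895) z [0.0006 0.0207 0.0323]
top bar ((585.148681640625, -7.7238922119140625), (315.1667785644531, 51.69558334350586), 80.71854400634766) 0.17114073532657434
scene red [183.5882 314.328 ] 1610 rect mm ((468.3607482910156, -312.4189453125), (110.91553497314453, 155.0890655517578), 86.50177001953125) z [0.001  0.0159 0.0304]
scene red [349.3534 412.3429] 764 rect mm ((808.2089233398438, -86.03876495361328), (99.390380859375, 19.987455368041992), 1.6386866569519043) z [0.0144 0.023  0.0264]
scene yel [432.068  227.8629] 912 rect mm ((422.87127685546875, 314.35650634765625), (153.4705352783203, 114.2993392944336), 0.3337549865245819) z [-0.0004  0.0178  0.0297]
scene yel [493.9706 279.8196] 715 rect mm ((645.4813232421875, 348.28887939453125), (88.99122619628906, 88.89131164550781), 29.21786880493164) z [0.0022 0.0217 0.027 ]
scene bar ((586.8890991210938, -7.884765625), (315.6048278808594, 53.335693359375), 80.70407104492188) 0.17101130484436183
```

```bash
python3 - <<'E'
from m1 import *
yaw=np.deg2rad(-9.3); Rr=Ro.from_euler('z',yaw).as_matrix(); C=np.array([.586,-.008,0]); up=np.array([.574,0,.819])
P=[grab_frame("scene"),grab_frame("top")]
for p in P:
    W=cloud(p); L=(W-C)@Rr   # rack-ish frame at bar centre
    ok=(abs(L[...,1])<.13)&(L[...,0]>-.1)&(L[...,0]<.14)&(L[...,2]>.015)&(L[...,2]<.145)
    h=L@up
    q=h[ok]; print("n",ok.sum(),"h hist"); H,e=np.histogram(q,bins=np.arange(0,.2,.005)); print([(round(a,3),int(c)) for a,c in zip(e,H) if c])
    gray=p["image"].mean(2)
    face=np.median(q) if p is P[0] else face
    for y0 in (-.09,0,.09):
        m=ok&(abs(L[...,1]-y0)<.03)&(h>face+.05)
        if m.sum()>3:
            l=L[m]; rr,cc=np.nonzero(m); print(y0,m.sum(),"pix",cc.mean(),rr.mean(),"L mean",l.mean(0),"max h",np.percentile(h[m],90), "perp", np.mean(l@np.array([.819,0,-.574])))
E
python3 - <<'E'
import sys; sys.path.insert(0,'.')
from h import *
p=grab_frame("scene"); i=p["image"][250:350,250:430][:,:,::-1]; cv2.imwrite("pics/c1.png",cv2.resize(i,None,fx=4,fy=4,interpolation=cv2.INTER_CUBIC))
E
```

```text
n 4426 h hist
[(np.float64(0.035), 8), (np.float64(0.04), 28), (np.float64(0.045), 39), (np.float64(0.05), 494), (np.float64(0.055), 2937), (np.float64(0.06), 90), (np.float64(0.065), 29), (np.float64(0.07), 29), (np.float64(0.075), 22), (np.float64(0.08), 34), (np.float64(0.085), 22), (np.float64(0.09), 33), (np.float64(0.095), 20), (np.float64(0.1), 299), (np.float64(0.105), 134), (np.float64(0.11), 12), (np.float64(0.115), 180), (np.float64(0.12), 16)]
-0.09 76 pix 301.2894736842105 315.4078947368421 L mean [ 0.0675 -0.0892  0.0951] max h 0.11989649279768821 perp 0.0007085652960245806
0 80 pix 347.8125 307.575 L mean [ 0.0686 -0.0003  0.0944] max h 0.11942350030807232 perp 0.001992895337645843
0.09 79 pix 393.1518987341772 298.54430379746833 L mean [0.0674 0.0902 0.0947] max h 0.11967128321050527 perp 0.0008316446138769211
n 1016 h hist
[(np.float64(0.02), 19), (np.float64(0.025), 99), (np.float64(0.03), 141), (np.float64(0.035), 127), (np.float64(0.04), 44), (np.float64(0.05), 29), (np.float64(0.055), 62), (np.float64(0.06), 4), (np.float64(0.065), 5), (np.float64(0.07), 6), (np.float64(0.075), 3), (np.float64(0.08), 5), (np.float64(0.085), 7), (np.float64(0.09), 30), (np.float64(0.095), 69), (np.float64(0.1), 154), (np.float64(0.105), 75), (np.float64(0.11), 51), (np.float64(0.115), 85), (np.float64(0.12), 1)]
-0.09 55 pix 363.0 171.0909090909091 L mean [ 0.0632 -0.0896  0.0953] max h 0.11847464763123988 perp -0.002970189118226577
0 51 pix 325.96078431372547 164.45098039215685 L mean [0.064  0.0003 0.0956] max h 0.11825129846924468 perp -0.0024651122624120476
0.09 54 pix 289.3333333333333 158.74074074074073 L mean [0.0629 0.0888 0.0951] max h 0.11816782595120721 perp -0.003053528161452832
```

View pics/c1.png

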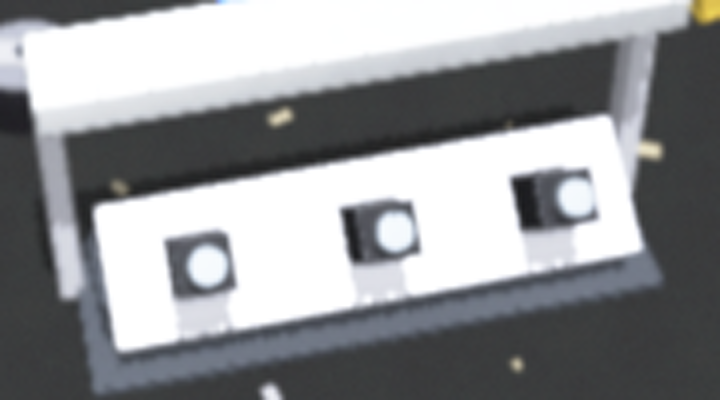

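The crop shows three catches, each with a light round plunger. Going by the image they are at about (207,265), (397,230) and (575,198) in the crop. The heights agree: face to plunger top measures 61 mm against 60 mm in the text. I'll set out now.

```bash
cat > go.py <<'E'
from m1 import *
import sys
yaw=np.deg2rad(-9.3); Rr=Ro.from_euler('z',yaw).as_matrix(); C=np.array([.586,-.008,0]); up=np.array([.574,0,.819]); e=np.array([.819,0,-.574])
z=-up/np.linalg.norm(up); y=np.array([0,1.,0]); RT=Rr@np.stack([np.cross(y,z),y,z],1)
def rackp(h,yy,pe=0): return C+Rr@(h*up+pe*e+np.array([0,yy,0]))
def down(yw): return np.stack([[-np.cos(yw),-np.sin(yw),0],[-np.sin(yw),np.cos(yw),0],[0,0,-1]],1)
def plan(R,p,st=None):
    st=st or observe(); R0=Ro.from_euler('xyz',st["tool_rot"]).as_matrix(); d=np.array(p)-st["position"]
    w=np.rad2deg(Ro.from_matrix(R0.T@R).as_rotvec())
    print("t",round(st["clock"],2),"pos",st["position"],"turn deg",w.round(2),"shift now-axes",(R0.T@d).round(4),"goal-axes",(R.T@d).round(4),"len",np.linalg.norm(d).round(3),"ang",np.linalg.norm(w).round(1))
E
python3 - <<'E'
from go import *
print(grab_frame("wrist")["T_tool_cam"])
plan(down(yaw),[.70,-.03,.30])
plan(RT,[.70,-.03,.30])
E
```

```text
[[-0.0001 -0.9524 -0.3049  0.0798]
 [ 1.     -0.0004  0.0008  0.0002]
 [-0.0009 -0.3049  0.9524 -0.1422]
 [ 0.      0.      0.      1.    ]]
t 1.6 pos [0.2661 0.5655 0.2313] turn deg [ -0.    0.  -15.9] shift now-axes [-0.6461 -0.3541 -0.0687] goal-axes [-0.5244 -0.5176 -0.0687] len 0.74 ang 15.9
t 1.6 pos [0.2661 0.5655 0.2313] turn deg [  4.86  34.8  -15.4 ] shift now-axes [-0.6461 -0.3541 -0.0687] goal-axes [-0.39   -0.5176 -0.3573] len 0.74 ang 38.4
```

```bash
python3 -m creep '[[[-1,-0.043,-0.0236,-0.012,0,0,0],[-1,-0.043,-0.0236,-0.012,0,0,0],[-1,-0.043,-0.0236,-0.012,0,0,0],[-1,-0.043,-0.0236,-0.012,0,0,0],[-1,-0.043,-0.0236,-0.012,0,0,0],[-1,-0.043,-0.0236,0,0,0,0],[-1,-0.043,-0.0236,0,0,0,0],[-1,-0.043,-0.0236,0,0,0,0],[-1,-0.043,-0.0236,0,0,0,0],[-1,-0.043,-0.0236,0,0,0,0]]]' 
python3 -m creep '[[[-1,-0.043,-0.0236,0,0,0,0],[-1,-0.043,-0.0236,0,0,0,0],[-1,-0.043,-0.0236,0,0,0,0],[-1,0,0,0,0,0,0]]]' 
python3 -c "
from go import *
plan(RT,rackp(.22,0))"
```

```text
clock: 2.6
position: [0.5542, 0.169, 0.291]
tool_rot: [3.141, 0.0, 2.702]
force: [0.9, 1.2, 0.7]
grip_width: 0.0853
finger_force: 0.0
clock: 3.0
position: [0.6421, 0.0449, 0.2902]
tool_rot: [-3.139, 0.002, 2.694]
force: [-0.3, -0.1, -0.6]
grip_width: 0.0851
finger_force: 0.0
t 3.0 pos [0.6421 0.0449 0.2902] turn deg [  4.83  34.87 -15.87] shift now-axes [-0.0932 -0.0361  0.1103] goal-axes [-0.1282 -0.0612  0.0445] len 0.149 ang 38.6
```

```bash
python3 -m creep '[[[-1,-0.02,-0.007,0,0.96,6.97,-3.17],[-1,-0.02,-0.007,0,0.96,6.97,-3.17],[-1,-0.02,-0.007,0,0.96,6.97,-3.17],[-1,-0.02,-0.007,0,0.96,6.97,-3.17],[-1,-0.02,-0.007,0,0.96,6.97,-3.17],[1,0,0,0,0,0,0],[1,0,0,0,0,0,0]]]' 
python3 -c "
from go import *
plan(RT,rackp(.20,0))"
```

```text
clock: 3.7
position: [0.7023, -0.0048, 0.2682]
tool_rot: [3.138, -0.51, 2.959]
force: [-0.2, 0.2, 0.7]
grip_width: 0.0594
finger_force: 0.0
t 3.7 pos [ 0.7023 -0.0048  0.2682] turn deg [ 0.79  5.81 -0.97] shift now-axes [-0.0519 -0.0222  0.0906] goal-axes [-0.0604 -0.0219  0.0852] len 0.107 ang 5.9
```

```bash
python3 -m creep '[[[1,0,0,0,0.8,5.8,-1],[1,-0.03,-0.011,0.015,0,0,0],[1,-0.03,-0.011,0.015,0,0,0],[1,0,0,0,0,0,0]]]' 
cat > look.py <<'E'
from go import *
def look(name,ys=(-.09,0,.09)):
    st=observe(); p=grab_frame("wrist"); save(p,name); W=cloud(p,st); L=(W-C)@Rr; h=L@up; pe=L@e
    ok=(abs(L[...,1])<.13)&(abs(pe)<.06)&(h>.03)&(h<.135)
    f=ok&(abs(h-.0575)<.008)
    if f.sum()>200:
        A=np.c_[L[f][:,:2],np.ones(f.sum())]; co=np.linalg.lstsq(A,L[f][:,2],rcond=None)[0]; n=np.array([-co[0],-co[1],1]); n/=np.linalg.norm(n); print("face n",n,"h med",np.median(h[f]))
    for y0 in ys:
        m=ok&(abs(L[...,1]-y0)<.03)&(abs(pe)<.025)
        t=m&(h>.111); b=m&(h>.096)&(h<.109)
        for nm,q in (("plunger",t),("top",b)):
            if q.sum()>100: print(y0,nm,q.sum(),"h",np.median(h[q]).round(4),"y mid",((np.percentile(L[q][:,1],2)+np.percentile(L[q][:,1],98))/2).round(4),"perp mid",((np.percentile(pe[q],2)+np.percentile(pe[q],98))/2).round(4),"spans",np.ptp(np.percentile(L[q][:,1],[2,98])).round(3),np.ptp(np.percentile(pe[q],[2,98])).round(3))
    return p,st
E
python3 -c "
from look import *
look('w1.png'); plan(RT,rackp(.125,0))"
```

```text
clock: 4.1
position: [0.7326, -0.0317, 0.213]
tool_rot: [3.133, -0.512, 2.97]
force: [-0.7, -0.1, -1.7]
grip_width: 0.0002
finger_force: 0.0
face n [ 0.5669 -0.0005  0.8238] h med 0.055530943931985155
-0.09 plunger 382 h 0.1164 y mid -0.0886 perp mid 0.0002 spans 0.016 0.017
-0.09 top 748 h 0.1032 y mid -0.0887 perp mid -0.0017 spans 0.028 0.029
0 plunger 369 h 0.1166 y mid 0.0015 perp mid -0.0001 spans 0.015 0.016
0 top 730 h 0.1034 y mid 0.0016 perp mid -0.002 spans 0.028 0.028
0.09 plunger 376 h 0.1167 y mid 0.0904 perp mid -0.0 spans 0.016 0.017
0.09 top 730 h 0.1033 y mid 0.0906 perp mid -0.0023 spans 0.028 0.028
t 4.15 pos [ 0.7327 -0.0307  0.2154] turn deg [ 0.81  5.83 -0.39] shift now-axes [ 0.0118 -0.0033  0.136 ] goal-axes [-0.0021 -0.0013  0.1366] len 0.137 ang 5.9
```

View pics/w1.png

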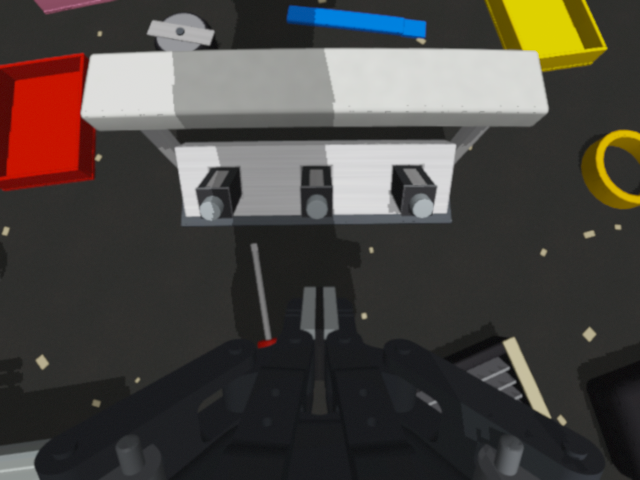

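The wrist view shows the three catches at (212,208), (317,207) and (421,205), under and in front of the bar, with the fingers shut at (320,300). The tilt has stalled at about 29°, so I'll check the joints.

```bash
python3 -m creep '[[[1,0,0,0.02,0.4,3,-0.2],[1,0,0,0.02,0.4,3,-0.2],[1,0,0,0.02,0,0,0],[1,0,0,0,0,0,0]]]' 
python3 -c "
from look import *
print(observe()['qpos'],observe()['qd']); plan(RT,rackp(.13,.001))"
```

```text
clock: 4.55
position: [0.694, -0.0229, 0.1627]
tool_rot: [3.139, -0.604, 2.982]
force: [0.6, -0.2, 0.3]
grip_width: -0.0001
finger_force: 0.0
[-0.0386  1.1146  0.0972  0.7591 -0.1698  1.8695  1.4419] [ 0.0056 -0.002   0.0157 -0.1102 -0.0086  0.0678 -0.0029]
t 4.55 pos [ 0.694  -0.0229  0.1627] turn deg [0.05 0.44 0.13] shift now-axes [-0.0036 -0.0019  0.0658] goal-axes [-0.0041 -0.0018  0.0657] len 0.066 ang 0.5
```

```bash
python3 -m creep '[[[1,-0.002,-0.001,0.035,0,0.4,0],[1,-0.002,-0.001,0.035,0,0,0],[1,0,0,0,0,0,0],[1,0,0,0,0,0,0]]]' 
python3 -c "
from look import *
plan(RT,rackp(.117,.001)); print(Ro.from_euler('xyz',observe()['tool_rot']).as_matrix()[:,2]@observe()['force'])"
python3 -m creep '[[[1,0,0,0.004,0,0,0],[1,0,0,0.004,0,0,0],[1,0,0,0,0,0,0]]]' 
python3 -m creep '[[[1,0,0,0.003,0,0,0],[1,0,0,0,0,0,0]]]' 
python3 -c "
from look import *
plan(RT,rackp(.117,.001)); print(Ro.from_euler('xyz',observe()['tool_rot']).as_matrix()[:,2]@observe()['force'])"
```

```text
clock: 4.95
position: [0.66, -0.0197, 0.1046]
tool_rot: [3.139, -0.607, 2.982]
force: [-0.4, 0.6, 1.0]
grip_width: -0.0002
finger_force: 0.0
t 4.95 pos [ 0.66   -0.0197  0.1046] turn deg [0.07 0.26 0.11] shift now-axes [0.0014 0.0006 0.0116] goal-axes [0.0013 0.0006 0.0116] len 0.012 ang 0.3
-0.5114493751977226
clock: 5.25
position: [0.6547, -0.0194, 0.0959]
tool_rot: [3.14, -0.608, 2.981]
force: [3.8, -0.3, 7.4]
grip_width: -0.0003
finger_force: 3.8
clock: 5.45
position: [0.6533, -0.0192, 0.0939]
tool_rot: [3.14, -0.608, 2.981]
force: [4.8, -1.5, 10.1]
grip_width: 0.0001
finger_force: 5.1
t 5.45 pos [ 0.6533 -0.0192  0.0939] turn deg [0.07 0.21 0.07] shift now-axes [ 0.002   0.0012 -0.001 ] goal-axes [ 0.002   0.0012 -0.001 ] len 0.003 ang 0.2
-11.143702728419612
```

Middle catch pushes back with 11 N, so it is stiff. Next is the +y one.

```bash
python3 -m creep '[[[1,0,0,-0.02,0,0,0],[1,0.001,0.045,0,0,0,0],[1,0.001,0.045,0,0,0,0],[1,0,0,0,0,0,0],[1,0,0,0,0,0,0]]]' 
python3 -c "
from look import *
plan(RT,rackp(.117,.0905)); print(Ro.from_euler('xyz',observe()['tool_rot']).as_matrix()[:,2]@observe()['force'])"
```

```text
clock: 5.95
position: [0.6769, 0.0693, 0.1105]
tool_rot: [3.14, -0.609, 2.983]
force: [-0.4, -0.7, 0.0]
grip_width: -0.0005
finger_force: 0.0
t 5.95 pos [0.6769 0.0693 0.1105] turn deg [-0.01  0.11  0.17] shift now-axes [-0.0002 -0.0005  0.0178] goal-axes [-0.0002 -0.0005  0.0178] len 0.018 ang 0.2
0.14538310369442342
```

```bash
python3 -m creep '[[[1,0,0,0.014,0,0,0],[1,0,0,0.005,0,0,0],[1,0,0,0.005,0,0,0],[1,0,0,0,0,0,0]]]' 
python3 -m creep '[[[1,0,0,0,0,0,0],[1,0,0,0,0,0,0]]]' 
python3 -c "
from look import *
plan(RT,rackp(.117,.0905)); print(Ro.from_euler('xyz',observe()['tool_rot']).as_matrix()[:,2]@observe()['force'])"
```

```text
clock: 6.35
position: [0.663, 0.0697, 0.0908]
tool_rot: [3.14, -0.61, 2.98]
force: [0.1, -0.6, 1.8]
grip_width: -0.0001
finger_force: 0.9
clock: 6.55
position: [0.6635, 0.07, 0.0912]
tool_rot: [3.14, -0.609, 2.98]
force: [0.3, -0.8, 1.9]
grip_width: -0.0001
finger_force: 0.9
t 6.55 pos [0.6635 0.07   0.0912] turn deg [0.05 0.14 0.05] shift now-axes [ 0.      0.001  -0.0057] goal-axes [ 0.      0.001  -0.0057] len 0.006 ang 0.2
-1.7553050010581819
```

The +y catch gives 1.8 N at about 5.7 mm of travel, so it is weak. Now the -y one, 180 mm away.

```bash
python3 -m creep '[[[1,0,0,-0.024,0,0,0],[1,0,-0.045,0,0,0,0],[1,0,-0.045,0,0,0,0],[1,0,-0.045,0,0,0,0],[1,0,-0.045,0,0,0,0],[1,0,0,0,0,0,0],[1,0,0,0,0,0,0]]]' 
python3 -c "
from look import *
plan(RT,rackp(.117,-.0885)); print(Ro.from_euler('xyz',observe()['tool_rot']).as_matrix()[:,2]@observe()['force'])"
```

```text
clock: 7.25
position: [0.6478, -0.1106, 0.1103]
tool_rot: [3.14, -0.609, 2.979]
force: [0.2, 1.3, -0.5]
grip_width: 0.0002
finger_force: 0.0
t 7.25 pos [ 0.6478 -0.1106  0.1103] turn deg [ 0.12  0.13 -0.03] shift now-axes [0.0002 0.0027 0.0178] goal-axes [0.0002 0.0028 0.0178] len 0.018 ang 0.2
0.42389170955994515
```

```bash
python3 -m creep '[[[1,0,0.0025,0.014,0,0,0],[1,0,0,0.004,0,0,0],[1,0,0,0.004,0,0,0],[1,0,0,0,0,0,0],[1,0,0,0,0,0,0]]]' 
python3 -c "
from look import *
plan(RT,rackp(.117,-.0885)); print(Ro.from_euler('xyz',observe()['tool_rot']).as_matrix()[:,2]@observe()['force'])"
```

```text
clock: 7.75
position: [0.6361, -0.1047, 0.0925]
tool_rot: [3.14, -0.609, 2.981]
force: [0.9, 1.5, 1.6]
grip_width: -0.0001
finger_force: 0.8
t 7.75 pos [ 0.6361 -0.1047  0.0925] turn deg [0.05 0.13 0.09] shift now-axes [ 0.0002 -0.0011 -0.0039] goal-axes [ 0.0002 -0.0011 -0.0039] len 0.004 ang 0.2
-1.6887900754133878
```

Weak as well (1.7 N). Now I'll grasp this one.

```bash
python3 -m creep '[[[1,0,0,-0.028,0,0,0],[-1,0,-0.001,0,0,0,0],[-1,0,0,0,0,0,0],[-1,0,0,0,0,0,0],[-1,0,0,0,0,0,0]]]' 60
python3 -c "
from look import *
plan(RT,rackp(.070,-.0885,-.001))"
```

```text
clock: 8.25
position: [0.651, -0.1086, 0.1147]
tool_rot: [3.14, -0.61, 2.981]
force: [-0.4, 0.2, -0.2]
grip_width: 0.0582
finger_force: 0.0
t 8.25 pos [ 0.651  -0.1086  0.1147] turn deg [0.05 0.06 0.06] shift now-axes [0.0011 0.0002 0.0701] goal-axes [0.001  0.0003 0.0701] len 0.07 ang 0.1
```

```bash
python3 -m creep '[[[-1,0.001,0,0,0,0,0],[-1,0,0,0,0,0,0],[-1,0,0,0.035,0,0,0],[-1,0,0,0.025,0,0,0],[-1,0,0,0.010,0,0,0],[-1,0,0,0,0,0,0]]]' 60
python3 -m creep '[[[1,0,0,0,0,0,0],[1,0,0,0,0,0,0],[1,0,0,0,0,0,0],[1,0,0,0,0,0,0],[1,0,0,0,0,0,0],[1,0,0,0,0,0,0]]]' 60
python3 -c "
from look import *
plan(RT,rackp(.070,-.0885,-.001))"
```

```text
clock: 8.85
position: [0.6105, -0.1019, 0.058]
tool_rot: [3.14, -0.611, 2.981]
force: [1.1, -0.6, 0.6]
grip_width: 0.0851
finger_force: 0.0
clock: 9.45
position: [0.6114, -0.102, 0.0586]
tool_rot: [3.14, -0.609, 2.981]
force: [2.7, -0.5, 4.8]
grip_width: 0.0271
finger_force: 60.6
t 9.45 pos [ 0.6114 -0.102   0.0586] turn deg [0.05 0.16 0.07] shift now-axes [0.0003 0.0002 0.0011] goal-axes [0.0003 0.0002 0.0011] len 0.001 ang 0.2
```

```bash
python3 -m creep '[[[1,0,0,-0.015,0,0,0],[1,0,0,-0.02,0,0,0],[1,0,0,-0.03,0,0,0],[1,0,0,-0.03,0,0,0],[1,0.02,0,-0.03,0,-5,0],[1,0.02,0,-0.03,0,-7,0],[1,0.02,0,-0.03,0,-7,0],[1,0,0,-0.03,0,-7,0]]]' 60
python3 -c "
from look import *
plan(down(0),[.421-.032,.315,.25])"
```

```text
clock: 10.25
position: [0.664, -0.1112, 0.2752]
tool_rot: [3.14, -0.149, 2.98]
force: [-0.0, -0.5, -0.6]
grip_width: 0.0273
finger_force: 60.2
t 10.25 pos [ 0.664  -0.1112  0.2752] turn deg [ 0.78 -8.53 -9.26] shift now-axes [0.3325 0.3762 0.0761] goal-axes [0.275  0.4262 0.0252] len 0.508 ang 12.6
```

```bash
python3 -m creep '[[[1,0,0,0,0.4,-4.25,-4.6],[1,0,0,0,0.4,-4.25,-4.6],[1,0.025,0.039,0,0,0,0],[1,0.025,0.039,0,0,0,0],[1,0.025,0.039,0,0,0,0],[1,0.025,0.039,0,0,0,0],[1,0.025,0.039,0,0,0,0],[1,0.025,0.039,0,0,0,0],[1,0.025,0.039,0,0,0,0],[1,0.025,0.039,0,0,0,0]]]' 60
python3 -m creep '[[[1,0.025,0.039,0.01,0,0,0],[1,0.025,0.039,0.01,0,0,0],[1,0.02,0.036,0.005,0,0,0],[1,0,0,0,0,0,0]]]' 60
python3 -c "
from look import *
plan(down(0),[.421-.032,.315,.07])"
```

```text
clock: 11.25
position: [0.4634, 0.2023, 0.2741]
tool_rot: [3.141, -0.007, 3.141]
force: [2.0, 0.7, -1.3]
grip_width: 0.0272
finger_force: 60.2
clock: 11.65
position: [0.3912, 0.3195, 0.2489]
tool_rot: [3.14, -0.009, -3.136]
force: [1.3, -1.9, -1.5]
grip_width: 0.0274
finger_force: 60.2
t 11.65 pos [0.3912 0.3195 0.2489] turn deg [ 0.07 -0.5   0.35] shift now-axes [ 0.0007 -0.0048  0.1789] goal-axes [ 0.0022 -0.0045  0.1789] len 0.179 ang 0.6
```

```bash
python3 -m creep '[[[1,0.002,-0.004,0.04,0,-0.5,0.3],[1,0,0,0.04,0,0,0],[1,0,0,0.04,0,0,0],[1,0,0,0.04,0,0,0],[1,0,0,0.03,0,0,0],[1,0,0,0.016,0,0,0],[1,0,0,0,0,0,0],[1,0,0,0,0,0,0]]]' 60
python3 -c "
from look import *
plan(down(0),[.421-.032,.315,.034])"
```

```text
clock: 12.45
position: [0.393, 0.3111, 0.044]
tool_rot: [3.141, 0.002, 3.135]
force: [-0.4, -0.1, -0.5]
grip_width: 0.0272
finger_force: 60.3
t 12.45 pos [0.393  0.3111 0.044 ] turn deg [ 0.01  0.11 -0.36] shift now-axes [0.004  0.0038 0.01  ] goal-axes [0.004  0.0039 0.01  ] len 0.011 ang 0.4
```

```bash
python3 -m creep '[[[1,0.002,0.002,0.004,0,0,0],[1,0,0,0.003,0,0,0],[1,0,0,0,0,0,0]]]' 60
python3 -m creep '[[[1,0,0,0.002,0,0,0],[1,0,0,0,0,0,0]]]' 60
python3 -m creep '[[[1,0,0,0.002,0,0,0],[1,0,0,0,0,0,0]]]' 60
```

```text
clock: 12.75
position: [0.3908, 0.3134, 0.0368]
tool_rot: [3.141, 0.002, 3.136]
force: [-0.2, -0.1, -0.8]
grip_width: 0.0268
finger_force: 60.3
clock: 12.95
position: [0.3911, 0.3135, 0.036]
tool_rot: [3.141, 0.003, 3.135]
force: [-5.6, -5.1, 34.4]
grip_width: 0.0272
finger_force: 65.2
clock: 13.15
position: [0.3916, 0.3136, 0.0355]
tool_rot: [3.14, 0.004, 3.135]
force: [-12.4, -11.7, 74.8]
grip_width: 0.0269
finger_force: 71.0
```

```bash
python3 -m creep '[[[1,0,0,-0.0035,0,0,0],[0.3,0,0,0,0,0,0],[0.3,0,0,0,0,0,0],[0.3,0,0,0,0,0,0],[0.3,0,0,-0.03,0,0,0],[0.3,0,0,-0.05,0,0,0],[0.3,0,0,-0.05,0,0,0],[0.3,0,0,-0.05,0,0,0],[0.3,0,0,-0.04,0,0,0]]]' 60
python3 -c "
from look import *
st=observe(); p=grab_frame('wrist'); save(p,'w2.png'); plan(down(yaw),[.665,.06,.28])"
```

```text
clock: 14.05
position: [0.3904, 0.3132, 0.2588]
tool_rot: [3.14, 0.003, 3.135]
force: [-0.3, 0.4, -0.1]
grip_width: 0.03
finger_force: 0.0
t 14.1 pos [0.392  0.3146 0.2641] turn deg [0.39 0.42 8.93] shift now-axes [-0.2748 -0.2527 -0.0153] goal-axes [-0.3105 -0.2071 -0.0159] len 0.374 ang 8.9
```

View pics/w2.png

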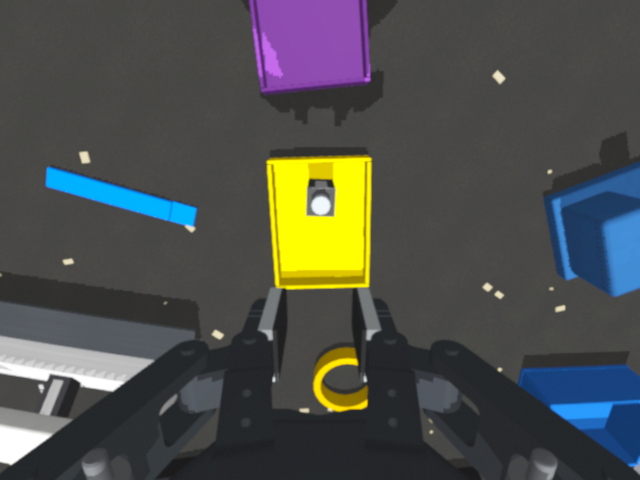

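The wrist view shows the first catch standing upright at (320,200) in the yellow bin. Next is the +y catch.

```bash
python3 -m creep '[[[-1,-0.038,-0.035,-0.003,0,0,0],[-1,-0.038,-0.035,-0.003,0,0,0],[-1,-0.038,-0.035,-0.003,0,0,0],[-1,-0.038,-0.035,-0.003,0,0,0],[-1,-0.038,-0.035,0,0,0,0],[-1,-0.038,-0.035,0,0,0,0],[-1,-0.038,-0.035,0,0,0,0],[-1,-0.02,0,0,0,4,4.4],[-1,-0.02,0,0,0,7,4.4],[-1,0,0,0,0,7,0]]]' 60
python3 -c "
from look import *
plan(RT,rackp(.17,.0905))"
```

```text
clock: 15.1
position: [0.6849, 0.0731, 0.2664]
tool_rot: [-3.13, -0.301, 2.985]
force: [-0.6, 0.8, 0.1]
grip_width: 0.0859
finger_force: 0.0
t 15.1 pos [0.6849 0.0731 0.2664] turn deg [-0.8  17.76  0.21] shift now-axes [-0.0502 -0.0042  0.1176] goal-axes [-0.0837 -0.0055  0.0966] len 0.128 ang 17.8
```

```bash
python3 -m creep '[[[-1,-0.035,-0.003,0,-0.4,3,0],[-1,-0.035,-0.003,0.02,-0.4,3,0],[-1,0,0,0.03,0,6,0],[-1,0,0,0.02,0,6,0],[-1,0,0,0,0,0,0]]]' 60
python3 -c "
from look import *
plan(RT,rackp(.14,.0905,-.001)); print(observe()['qpos'])"
```

```text
clock: 15.6
position: [0.7104, 0.0619, 0.1717]
tool_rot: [3.139, -0.608, 2.985]
force: [-1.0, -0.4, -1.1]
grip_width: 0.0851
finger_force: 0.0
t 15.6 pos [0.7104 0.0619 0.1717] turn deg [-0.06  0.21  0.28] shift now-axes [-0.006   0.0014  0.0646] goal-axes [-0.0063  0.0014  0.0646] len 0.065 ang 0.4
[-0.1104  1.1527  0.0305  0.6474 -0.1814  1.9306  1.3117]
```

```bash
python3 -m creep '[[[-1,-0.003,0.0015,0.03,0,0.2,0.2],[-1,-0.003,0,0.035,0,0,0],[-1,0,0,0,0,0,0]]]' 60
python3 -c "
from look import *
plan(RT,rackp(.070,.0905,-.001)); print(observe()['qpos'])"
```

```text
clock: 15.9
position: [0.6779, 0.0695, 0.1208]
tool_rot: [3.141, -0.606, 2.984]
force: [-1.5, -0.2, -0.7]
grip_width: 0.0854
finger_force: 0.0
t 15.9 pos [0.6779 0.0695 0.1208] turn deg [-0.12  0.29  0.21] shift now-axes [-0.0039 -0.0006  0.0738] goal-axes [-0.0043 -0.0008  0.0738] len 0.074 ang 0.4
[-0.1231  1.1106  0.0221  0.866  -0.173   1.753   1.3257]
```

```bash
python3 -m creep '[[[-1,-0.004,0,0.03,0,0.3,0.2],[-1,0,0,0.03,0,0,0],[-1,0,0,0.014,0,0,0],[-1,0,0,0,0,0,0],[1,0,0,0,0,0,0],[1,0,0,0,0,0,0],[1,0,0,0,0,0,0],[1,0,0,0,0,0,0],[1,0,0,0,0,0,0],[1,0,0,0,0,0,0]]]' 60
python3 -c "
from look import *
plan(RT,rackp(.070,.0905,-.001))"
```

```text
clock: 16.9
position: [0.643, 0.0754, 0.0595]
tool_rot: [3.141, -0.606, 2.979]
force: [3.7, 0.3, 5.8]
grip_width: 0.027
finger_force: 59.4
t 16.9 pos [0.643  0.0754 0.0595] turn deg [0.02 0.29 0.  ] shift now-axes [ 0.0019 -0.001   0.0032] goal-axes [ 0.0019 -0.001   0.0032] len 0.004 ang 0.3
```

```bash
python3 -m creep '[[[1,0,0,-0.015,0,0,0],[1,0,0,-0.02,0,0,0],[1,0,0,-0.03,0,0,0],[1,0,0,-0.03,0,0,0],[1,0.02,0,-0.03,0,-5,0],[1,0.02,0,-0.03,0,-7,0],[1,0.02,0,-0.03,0,-7,0],[1,0,0,-0.03,0,-7,0],[1,0,0,0,0,-4.25,-4.6],[1,0,0,0,0,-4.25,-4.6]]]' 60
python3 -c "
from look import *
plan(down(0),[.421+.034,.315,.25])"
```

```text
clock: 17.9
position: [0.6957, 0.0671, 0.275]
tool_rot: [3.129, 0.002, -3.14]
force: [0.5, 0.6, -1.9]
grip_width: 0.0269
finger_force: 59.4
t 17.9 pos [0.6957 0.0671 0.275 ] turn deg [0.71 0.09 0.09] shift now-axes [0.2403 0.248  0.0277] goal-axes [0.2407 0.2479 0.025 ] len 0.346 ang 0.7
```

```bash
python3 -m creep '[[[1,0.03,0.031,0,0.7,0,0],[1,0.03,0.031,0,0,0,0],[1,0.03,0.031,0,0,0,0],[1,0.03,0.031,0,0,0,0],[1,0.03,0.031,0,0,0,0],[1,0.03,0.031,0,0,0,0],[1,0.03,0.031,0.01,0,0,0],[1,0.03,0.031,0.015,0,0,0],[1,0,0,0.03,0,0,0],[1,0,0,0,0,0,0]]]' 60
python3 -c "
from look import *
plan(down(0),[.421+.034,.315,.05])"
```

```text
clock: 18.9
position: [0.454, 0.3149, 0.217]
tool_rot: [-3.139, -0.007, 3.141]
force: [0.6, -2.0, -0.4]
grip_width: 0.0274
finger_force: 59.4
t 18.9 pos [0.454  0.3149 0.217 ] turn deg [-0.17 -0.43 -0.01] shift now-axes [-0.0022  0.0006  0.167 ] goal-axes [-0.001   0.0001  0.167 ] len 0.167 ang 0.5
```

```bash
python3 -m creep '[[[1,-0.001,0,0.04,0,-0.4,0],[1,0,0,0.04,0,0,0],[1,0,0,0.04,0,0,0],[1,0,0,0.035,0,0,0],[1,0,0,0.015,0,0,0],[1,0,0,0,0,0,0],[1,0,0,0,0,0,0]]]' 60
python3 -c "
from look import *
plan(down(0),[.421+.034,.315,.038])"
```

```text
clock: 19.6
position: [0.4583, 0.3154, 0.0511]
tool_rot: [3.141, 0.004, 3.138]
force: [-0.3, 0.5, -1.5]
grip_width: 0.0274
finger_force: 59.5
t 19.6 pos [0.4583 0.3154 0.0511] turn deg [ 0.05  0.26 -0.18] shift now-axes [ 0.0034 -0.0004  0.0131] goal-axes [ 0.0033 -0.0004  0.0131] len 0.014 ang 0.3
```

```bash
python3 -m creep '[[[1,0.003,0,0.005,0,0,0],[1,0,0,0.005,0,0,0],[1,0,0,0.001,0,0,0],[1,0,0,0,0,0,0]]]' 60
python3 -m creep '[[[1,0,0,0.001,0,0,0],[1,0,0,0,0,0,0]]]' 60
python3 -m creep '[[[1,0,0,0.0007,0,0,0],[1,0,0,0,0,0,0]]]' 60
```

```text
clock: 20.0
position: [0.4543, 0.3154, 0.0388]
tool_rot: [3.141, 0.003, 3.139]
force: [-0.5, -0.1, -1.2]
grip_width: 0.027
finger_force: 59.7
clock: 20.2
position: [0.4544, 0.3154, 0.0384]
tool_rot: [3.141, 0.004, 3.139]
force: [-4.3, -1.8, 14.5]
grip_width: 0.0272
finger_force: 61.8
clock: 20.4
position: [0.4545, 0.3154, 0.0383]
tool_rot: [3.141, 0.004, 3.139]
force: [-7.1, -5.0, 28.0]
grip_width: 0.0271
finger_force: 63.6
```

Contact at 14 N, then 28 N. Releasing and going back for the middle (stiff) catch.

```bash
python3 -m creep '[[[1,0,0,-0.0012,0,0,0],[0,0,0,0,0,0,0],[0,0,0,0,0,0,0],[0,0,0,0,0,0,0],[0,0,0,-0.03,0,0,0],[0,0,0,-0.05,0,0,0],[0,0,0,-0.05,0,0,0],[0,0,0,-0.05,0,0,0],[0,0,0,-0.04,0,0,0]]]' 60
python3 -c "
from look import *
st=observe(); p=grab_frame('wrist'); save(p,'w3.png'); plan(down(yaw),[.69,-.02,.28])"
```

```text
clock: 21.3
position: [0.4537, 0.3152, 0.2611]
tool_rot: [3.14, 0.005, 3.139]
force: [-0.2, 0.8, -0.0]
grip_width: 0.0428
finger_force: 0.0
t 21.35 pos [0.4554 0.3165 0.2666] turn deg [0.38 0.54 9.14] shift now-axes [-0.2357 -0.3358 -0.013 ] goal-axes [-0.2859 -0.2942 -0.0134] len 0.41 ang 9.2
```

View pics/w3.png

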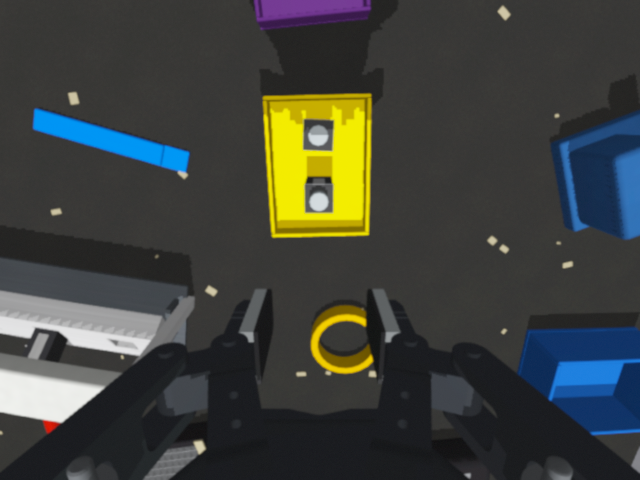

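The picture shows both weak catches standing in the yellow bin, at (318,134) and (319,200).

```bash
python3 -m creep '[[[-1,-0.03,-0.042,-0.003,0,0,0],[-1,-0.03,-0.042,-0.003,0,0,0],[-1,-0.03,-0.042,-0.003,0,0,0],[-1,-0.03,-0.042,0,0,0,0],[-1,-0.03,-0.042,0,0,0,0],[-1,-0.03,-0.042,0,0,0,0],[-1,-0.03,-0.042,0,0,0,0],[-1,-0.03,-0.042,0,0,4,4.4],[-1,-0.02,0,0,0,7,4.4],[-1,-0.03,0,0,0,7,0]]]' 60
python3 -c "
from look import *
plan(RT,rackp(.16,.001))"
```

```text
clock: 22.35
position: [0.7226, -0.0159, 0.2637]
tool_rot: [-3.131, -0.248, 2.991]
force: [-0.4, 1.9, 0.4]
grip_width: 0.0854
finger_force: 0.0
t 22.35 pos [ 0.7226 -0.0159  0.2637] turn deg [-0.9  20.83  0.47] shift now-axes [ 0.0105 -0.0112  0.1396] goal-axes [-0.0399 -0.0133  0.134 ] len 0.14 ang 20.9
```

```bash
python3 -m creep '[[[-1,-0.025,-0.006,0,-0.4,3,0],[-1,-0.02,-0.006,0.02,-0.4,5,0],[-1,0,0,0.03,0,6,0],[-1,0,0,0.03,0,6,0],[-1,0,0,0.02,0,3,0],[-1,0,0,0,0,0,0]]]' 60
python3 -c "
from look import *
plan(RT,rackp(.14,.001,-.001))"
```

```text
clock: 22.95
position: [0.7047, -0.0244, 0.1516]
tool_rot: [3.137, -0.63, 2.994]
force: [0.3, -0.7, 0.6]
grip_width: 0.0855
finger_force: 0.0
t 22.95 pos [ 0.7047 -0.0244  0.1516] turn deg [-0.24 -1.1   0.7 ] shift now-axes [ 0.011  -0.0017  0.0531] goal-axes [ 0.012  -0.002   0.0529] len 0.054 ang 1.3
```

```bash
python3 -m creep '[[[-1,0.006,-0.001,0,-0.2,-1.1,0.7],[-1,0.006,-0.001,0.025,0,0,0],[-1,0,0,0.03,0,0,0],[-1,0,0,0,0,0,0]]]' 60
python3 -c "
from look import *
plan(RT,rackp(.071,.001,-.001))"
```

```text
clock: 23.35
position: [0.6647, -0.0195, 0.1173]
tool_rot: [3.141, -0.604, 2.981]
force: [0.1, 0.5, -0.2]
grip_width: 0.0851
finger_force: 0.0
t 23.35 pos [ 0.6647 -0.0195  0.1173] turn deg [0.   0.44 0.06] shift now-axes [-0.0007 -0.0003  0.0707] goal-axes [-0.0012 -0.0003  0.0707] len 0.071 ang 0.4
```

```bash
python3 -m creep '[[[-1,-0.001,0,0.03,0,0.4,0],[-1,0,0,0.03,0,0,0],[-1,0,0,0.011,0,0,0],[-1,0,0,0,0,0,0],[1,0,0,0,0,0,0],[1,0,0,0,0,0,0],[1,0,0,0,0,0,0],[1,0,0,0,0,0,0],[1,0,0,0,0,0,0],[1,0,0,0,0,0,0]]]' 60
python3 -c "
from look import *
plan(RT,rackp(.071,.001,-.001))"
python3 -m creep '[[[1,0,0,-0.015,0,0,0],[1,0,0,-0.02,0,0,0],[1,0,0,-0.03,0,0,0],[1,0,0,-0.03,0,0,0],[1,0.02,0,-0.03,0,-5,0],[1,0.02,0,-0.03,0,-7,0],[1,0.02,0,-0.03,0,-7,0],[1,0,0,-0.03,0,-7,0],[1,0,0,0,0,-4.25,-4.0],[1,0,0,0,0,-4.25,-2.6]]]' 60
python3 -c "
from look import *
plan(down(np.deg2rad(-3)),[.469,-.312,.25])"
```

```text
clock: 24.35
position: [0.6273, -0.0135, 0.0592]
tool_rot: [3.141, -0.609, 2.98]
force: [3.4, -0.1, 4.6]
grip_width: 0.0268
finger_force: 60.5
t 24.35 pos [ 0.6273 -0.0135  0.0592] turn deg [0.02 0.14 0.05] shift now-axes [ 0.0011 -0.0003  0.0014] goal-axes [ 0.0011 -0.0003  0.0014] len 0.002 ang 0.1
clock: 25.35
position: [0.6805, -0.0221, 0.2746]
tool_rot: [3.131, -0.002, 3.098]
force: [0.2, 0.3, -2.4]
grip_width: 0.0272
finger_force: 60.0
t 25.35 pos [ 0.6805 -0.0221  0.2746] turn deg [ 0.62 -0.1   0.48] shift now-axes [ 0.1985 -0.2991  0.0217] goal-axes [ 0.1961 -0.3006  0.0246] len 0.36 ang 0.8
```

```bash
python3 -m creep '[[[1,0.022,-0.0333,0,0.6,0,0.4],[1,0.022,-0.0333,0,0,0,0],[1,0.022,-0.0333,0,0,0,0],[1,0.022,-0.0333,0,0,0,0],[1,0.022,-0.0333,0,0,0,0],[1,0.022,-0.0333,0,0,0,0],[1,0.022,-0.0333,0.01,0,0,0],[1,0.022,-0.0333,0.015,0,0,0],[1,0.022,-0.0333,0,0,0,0],[1,0,0,0,0,0,0]]]' 60
python3 -c "
from look import *
plan(down(np.deg2rad(-3)),[.469,-.312,.05])"
```

```text
clock: 26.35
position: [0.4626, -0.3156, 0.2489]
tool_rot: [-3.14, -0.009, 3.081]
force: [0.8, 0.9, -0.1]
grip_width: 0.0274
finger_force: 60.0
t 26.35 pos [ 0.4626 -0.3156  0.2489] turn deg [-0.07 -0.51 -0.49] shift now-axes [-0.0079  0.0042  0.1988] goal-axes [-0.0062  0.0039  0.1989] len 0.199 ang 0.7
```

```bash
python3 -m creep '[[[1,-0.005,0.003,0.04,0,-0.4,0],[1,0,0,0.04,0,0,0],[1,0,0,0.04,0,0,0],[1,0,0,0.04,0,0,0],[1,0,0,0.03,0,0,0],[1,0,0,0.01,0,0,0],[1,0,0,0,0,0,0],[1,0,0,0,0,0,0]]]' 60
python3 -c "
from look import *
plan(down(np.deg2rad(-3)),[.469,-.312,.038])"
```

```text
clock: 27.15
position: [0.4721, -0.3086, 0.0502]
tool_rot: [-3.141, 0.001, 3.088]
force: [-0.8, -0.7, -1.0]
grip_width: 0.027
finger_force: 60.0
t 27.15 pos [ 0.4721 -0.3086  0.0502] turn deg [-0.02  0.07 -0.1 ] shift now-axes [ 0.003  -0.0035  0.0122] goal-axes [ 0.003  -0.0035  0.0122] len 0.013 ang 0.1
```

```bash
python3 -m creep '[[[1,0.002,-0.002,0.006,0,0,0],[1,0,0,0.005,0,0,0],[1,0,0,0,0,0,0]]]' 60
python3 -m creep '[[[1,0,0,0.0015,0,0,0],[1,0,0,0,0,0,0]]]' 60
python3 -m creep '[[[1,0,0,0.001,0,0,0],[1,0,0,0,0,0,0]]]' 60
```

```text
clock: 27.45
position: [0.4694, -0.3103, 0.0379]
tool_rot: [3.141, 0.0, 3.087]
force: [-0.7, 0.3, -0.5]
grip_width: 0.0272
finger_force: 60.1
clock: 27.65
position: [0.4695, -0.3104, 0.0375]
tool_rot: [3.142, 0.001, 3.087]
force: [-3.7, 1.6, 18.1]
grip_width: 0.0271
finger_force: 62.4
clock: 27.85
position: [0.4696, -0.3104, 0.0373]
tool_rot: [3.142, 0.001, 3.087]
force: [-8.4, 5.4, 35.2]
grip_width: 0.0272
finger_force: 65.0
```

```bash
python3 -m creep '[[[1,0,0,-0.0016,0,0,0],[0,0,0,0,0,0,0],[0,0,0,0,0,0,0],[0,0,0,0,0,0,0],[0,0,0,-0.03,0,0,0],[0,0,0,-0.05,0,0,0],[0,0,0,-0.05,0,0,0],[0,0,0,-0.05,0,0,0],[0,0,0,-0.05,0,0,0],[0,0,0,0,0,0,0]]]' 60
python3 -c "
from h import *
save(grab_frame('scene'),'end.png')"
```

```text
clock: 28.85
position: [0.4713, -0.3116, 0.2732]
tool_rot: [-3.138, 0.008, 3.087]
force: [0.8, -0.8, -1.0]
grip_width: 0.0428
finger_force: 0.0
```

View pics/end.png

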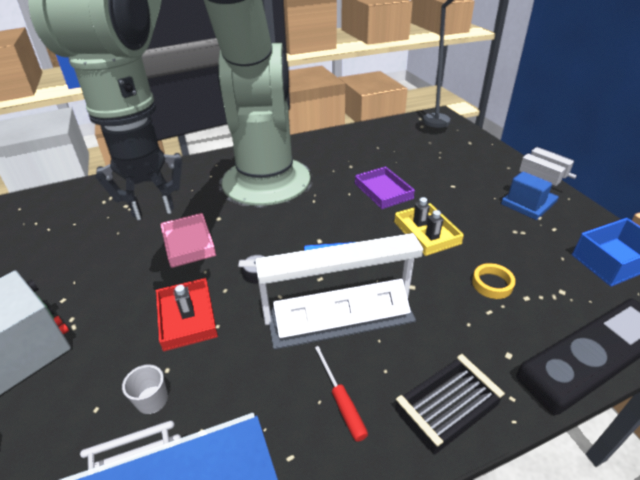

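The final picture shows the rack empty, one catch standing in the red bin at (183,300), two in the yellow bin at (422,212) and (435,225), and the other things where they were.

```bash
python3 -c "
from workcell import *
print(job_done())"
```

```text
the job is handed in; nothing more can be done
None
```

The job is handed in at about 29 s: the middle catch tested stiff (11 N) and stands in the red bin, the two outer ones tested weak (1.7–1.8 N) and stand in the yellow bin, and the other things look unmoved in the last picture.

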